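# Find the balance point of a weighted crossbar and balance it on the stand

## Robot

A 7-joint arm with a two-finger parallel gripper is mounted at the origin on the work surface. World frame = base frame: x ahead of the robot, y to its left, z up, the work surface at z = 0. Lengths are in m, angles in rad, forces in N, time in s.
With the tool pointing down it reaches from about 0.35 to 0.9 m from the base axis. Payload 7.2 kg.
Tool frame: the origin (TCP) lies at the very end of the fingers, on their centre line; the grasp point (between the pads) lies 19 mm behind it (arm.pinch_z is the distance from the TCP to the grasp point, in m); x points along the fingers, y is the direction in which the jaws open and shut, and the axes are right-handed (so a half turn about x gives the same grasp; the last joint's range is limited). The gripper opens to 88 mm and grips with 3 to 60 N. Pads are 20 mm wide; open, the fingers measure 115 mm over their backs; the gripper's body (75 mm by 178 mm) begins 61 mm behind the grasp point.
Start: joints at [1.055, 0.411, -0.013, 1.596, 0.006, 1.134, -0.082], TCP at [0.271, -0.563, 0.223] pointing down, gripper open.
Joint ranges: [-2.95, 2.95], [-0.29, 1.99], [-1.47, 1.44], [0.14, 2.54], [-1.03, 4.17], [0.13, 1.85], [-2.86, 2.86]. Speed limits (rad/s): [2.39, 2.39, 3.01, 3.01, 3.14, 3.14, 3.14].

## Interface

Orientations are given as a unit quaternion [x, y, z, w].
In Python, from workcell import arm gives the robot as it stands. The module is installed in compiled form; this text tells all that it offers.
- The arm moves only by the tool carry_out, never from a script. Its argument "commands" is a list of rows, each an object with "grip": the opening in per cent of the stroke, from 0 (shut) to 100 (fully open); "delta_pos": the shift along the tool's x, y, z in mm, a list of three; "angular": the turn, a rotation vector about the tool's x, y, z in degrees, a list of three. In form: [{"grip": grip, "delta_pos": [dx, dy, dz], "angular": [wx, wy, wz]}, ...]. A call has 1 to 20 rows; each row shifts and turns the commanded pose from where the row before left it, along the tool's axes as they then stand; what a row does not reach is not made up. A row lasts 1/12 s, in which the tool goes at most 41.7 mm and 7.16 degrees, less where a joint would pass 70% of its speed; a pose out of reach is approached as far as the arm can. A call with a gripper value outside its range is refused whole. The fingers move at their own pace and stop on an object; "squeeze" is the grip in N (left out, the last holds). Time passes only in rows, so rows that do not move let the fingers close. It gives the time, the measured TCP pose, the force and the opening at its end, in the units of the state.
- arm.get_obs(): the state, without advancing time (a new reading comes with each control period).
- arm.read_camera(name): name is "scene" or "top" or "wrist"; returns (picture, depth): 384x512x3 uint8, red, green, blue; 384x512 float32, m along the optical axis (not along the pixel's ray), 0 where there is no reading.
- arm.camera_model(name): a dict with "fx", "fy", "cx", "cy" (pixels), "extrinsics" (4x4, takes a point from camera to world coordinates); the wrist camera has in their place "T_tool_cam" (4x4, takes a point from camera to tool coordinates, whose origin is the TCP and whose axes are the tool frame's). Camera axes: x right, y down, z forward; pixel columns grow to the right and rows downward; lengths in m; the calibration is good to about 2 mm. A picture is of the moment at which its call begins: read the wrist's pose just before it. camera_model takes no time and is no camera call.
- arm.sign_off(): hands the job in, once; it reports no verdict.
The state is a dict: "clock": time; "qpos": joint angles; "joint_velocities": joint speeds; "tau": joint torques, N m; "eef_pos": TCP position; "tcp_rot": TCP orientation; "contact_force": force on the tool from outside, world axes, zero at the start; "ft_torque": the same for the moment, N m; "opening": finger opening in m.
Only numpy, scipy, OpenCV 4.12 (cv2) and the standard library are available. Lean on these libraries where they do the work, as an engineer would, in place of code of your own. Each camera call takes 0.05 s, during which the arm holds its last target.

## Task

The square aluminium crossbar on the two-post cradle has a weight locked somewhere inside it, so where it balances cannot be seen. Find where it balances by small trial lifts, never letting it tip steeply, then lift it level, clear of the cradle, and set it down gently on the small spring-loaded head of the round stand, so that it stays there level and still on the head alone after you let go. Leave the other things where they are.

Things in the scene. Friction and masses are not known exactly. Their poses are not given: they have to be found in the camera images.
- bar: square smooth aluminium profile (friction 0.4) 30 x 30 x 420 mm; own y along its length, z up, origin at mid-length on its underside. 0.75 kg in all (7.36 N), 0.50 kg of it a weight locked inside, unseen; it balances up to 105 mm either side of mid-length. Starts on the cradle, within 6 mm of its middle. Held off balance it turns in the fingers, heavy end staying down, or its moment is felt at the wrist
- cradle: fixed rest: base plate 90 x 360 x 8 mm with two grey posts centred 150 mm either side of its middle along own y; each is 54 mm (x) by 20 mm (y) and carries the bar's underside at height 60 mm between two cheeks 6 mm thick, 42 mm apart, tops at 68 mm. Origin at the centre of the plate's underside, on the table
- stand: fixed round stand: dark foot 90 mm across and 14 mm high, with an upright column 22 mm across up to 75 mm; origin at the centre of the foot's underside, on the table
- head_top (a point): centre of the flat top of the stand's steel head, 16 x 16 mm and 8 mm thick, 100 mm above the table unloaded. It sinks straight down on a spring of 1.5 N per mm, at most 14 mm; the bar's weight sinks it 5 mm. The bar may lie on it in any direction and stays if its balance point is over the square: aim within 5 mm
- bearing: steel ring, 32 mm across, 10 mm high, lying on the cradle's base plate; origin at the centre of its underside
- shim: flat brass piece 30 x 22 x 8 mm lying on the cradle's base plate; origin at the centre of its underside
- block_a: grey block 40 x 80 x 45 mm high on the white grid; origin at the centre of its underside
- block_b: grey block 40 x 40 x 55 mm high on the white grid; origin at the centre of its underside
- tape: cardboard ring, 90 mm across, 25 mm high, on the table; origin at the centre of its underside
- driver: black-handled screwdriver about 200 mm long, lying on the table; its own x axis runs along it
- mug: small white mug, 60 mm across, 60 mm high; origin at the centre of its underside
Things that resemble listed ones, but are neither listed nor needed, are in the scene too. Of the things like the stand, leave any that is turquoise; of the rest the larger one is meant.

How it is judged:
By the outcome, as a careful person would: the job done as asked, in the order asked, and still so for the second after the job is handed in, with the robot touching nothing.
It also fails if it takes over 72 s, if anything falls off the work surface, if the arm or the gripper's body presses on something with over 40 N, if the wrist force passes 120 N, or if a joint passes its speed limit or range.

## Working session

There is one attempt and no reset: what is moved stays moved. The work goes in short steps, Python scripts to look and compute and a tool call to move; the robot and the scene stay as the last step left them, time stands still between calls to the robot, and variables do not carry over. Pictures are saved under pics/ and viewed, and the job is handed in when it is done.

Besides the shell and the picture viewer there is one more tool, called by a JSON object that holds its "name" and its "arguments", one argument or row to a line. carry_out: Moves the arm, as the interface text tells. Its arguments: {"type":"object","properties":{"commands":{"type":"array","items":{"type":"object","properties":{"grip":{"type":"number"},"delta_pos":{"type":"array","items":{"type":"number"}},"angular":{"type":"array","items":{"type":"number"}}}}},"squeeze":{"type":"number"}},"required":["commands"]}

```bash
mkdir -p pics; python3 - <<'E'
from workcell import arm
import cv2,numpy as np
o=arm.get_obs()
for k,v in o.items(): print(k,np.round(v,4))
for n in("scene","top"):
    p,d=arm.read_camera(n); cv2.imwrite(f"pics/{n}0.png",p[:,:,::-1]); np.savez(f"{n}0.npz",p=p,d=d)
    m=arm.camera_model(n); print(n,{k:np.round(v,4).tolist() for k,v in m.items()})
print(arm.camera_model("wrist"),arm.pinch_z)
E
```

```text
clock 0.0
qpos [ 1.0548  0.4119 -0.0127  1.597   0.0056  1.1343 -0.0822]
joint_velocities [-0.0002  0.0002  0.0004 -0.0008  0.0008 -0.0014 -0.0019]
tau [-4.00000e-04 -5.87957e+01  6.41100e-01 -2.91073e+01 -5.39000e-02
  1.82000e-02  1.00000e-04]
eef_pos [ 0.2704 -0.5629  0.2218]
tcp_rot [-0.6893 -0.1575  0.6896 -0.1565]
contact_force [0.7219 0.2625 0.2168]
ft_torque [ 0.0015  0.0173 -0.0201]
opening 0.088
scene {'fx': 403.2475, 'fy': 403.2475, 'cx': 257.6156, 'cy': 189.5853, 'extrinsics': [[0.0222, 0.778, -0.6278, 1.3458], [0.9997, -0.0248, 0.0047, -0.0191], [-0.0119, -0.6277, -0.7783, 1.1024], [0.0, 0.0, 0.0, 1.0]]}
top {'fx': 365.7317, 'fy': 365.7317, 'cx': 250.9167, 'cy': 192.7904, 'extrinsics': [[-0.0196, -0.9897, 0.1418, 0.3803], [-0.9997, 0.0214, 0.0115, -0.0158], [-0.0144, -0.1415, -0.9898, 1.2576], [0.0, 0.0, 0.0, 1.0]]}
{'fx': 271.4686500552152, 'fy': 271.4686500552152, 'cx': 258.6876582736762, 'cy': 187.80231686247453, 'T_tool_cam': array([[ 2.08444590e-04, -2.95603329e-01,  9.55310750e-01,
        -1.62590394e-01],
       [ 9.99999977e-01,  1.89052922e-05, -2.12345687e-04,
        -1.73818056e-05],
       [ 4.47096631e-05,  9.55310772e-01,  2.95603326e-01,
        -8.31240714e-02],
       [ 0.00000000e+00,  0.00000000e+00,  0.00000000e+00,
         1.00000000e+00]])} 0.0187
```

View pics/scene0.png

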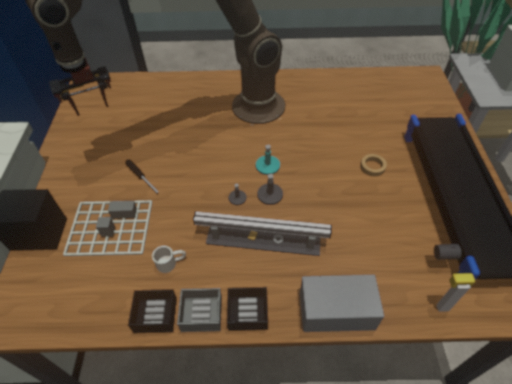

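View pics/top0.png

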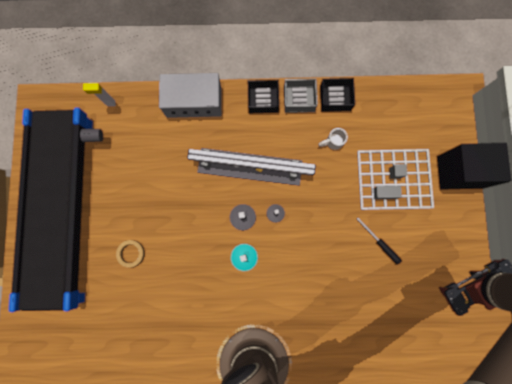

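Scene picture: three stand-like things. One is turquoise at (268,162), one is dark and small at (237,197), and one is dark and larger at (270,190). The larger dark one fits the description. The bar is on the cradle at (262,225). Next I'll measure and check an enlarged crop.

```bash
cat > h.py <<'E'
import numpy as np,cv2
from workcell import arm
def world(n,d,m=None):
    m=m or arm.camera_model(n); v,u=np.mgrid[0:384,0:512]
    P=np.stack([(u-m["cx"])/m["fx"]*d,(v-m["cy"])/m["fy"]*d,d],-1)
    E=np.array(m["extrinsics"]); return P@E[:3,:3].T+E[:3,3]
def ray(n,u,v,z):
    m=arm.camera_model(n);E=np.array(m["extrinsics"])
    r=E[:3,:3]@np.array([(u-m["cx"])/m["fx"],(v-m["cy"])/m["fy"],1]); t=(z-E[2,3])/r[2]; return E[:3,3]+t*r
E
python3 - <<'E'
from h import *
for n,box,bb in(("scene",(140,140,350,265),None),("top",(170,130,340,280),None)):
    f=np.load(f"{n}0.npz");p,d=f["p"],f["d"];W=world(n,d)
    x0,y0,x1,y1=box
    cv2.imwrite(f"pics/{n}crop.png",cv2.resize(p[y0:y1,x0:x1,::-1],None,fx=3.7 if n=="scene" else 3.7,fy=3.7,interpolation=cv2.INTER_CUBIC))
    # bar top: z 0.08..0.1, x in .45...
    m=(W[...,2]>.078)&(W[...,2]<.102)&(d>0)
    k,l,s,c=cv2.connectedComponentsWithStats(m.astype(np.uint8))
    for i in range(1,k):
        if s[i,4]>5 and x0<c[i][0]<x1 and y0<c[i][1]<y1:
            Q=W[l==i]; print(n,c[i],s[i,4],"z",np.percentile(Q[:,2],[10,50,90]).round(4),"mean",Q.mean(0).round(4))
            if s[i,4]>200:
                (cx,cy),(w,h),a=cv2.minAreaRect((Q[:,:2]*1000).astype(np.float32)); print(" rect",cx,cy,w,h,a)
                mu=Q[:,:2].mean(0);u,_,vt=np.linalg.svd(Q[:,:2]-mu);print(" dir",vt[0],np.degrees(np.arctan2(vt[0,1],vt[0,0])))
E
```

```text
scene [267.51851852 148.22222222] 27 z [0.0815 0.0978 0.101 ] mean [0.3474 0.0257 0.0939]
scene [270.         177.38709677] 31 z [0.0812 0.0982 0.1015] mean [0.4823 0.0288 0.0943]
scene [262.33194733 223.10949411] 1443 z [0.0834 0.09   0.0928] mean [ 0.6589 -0.0027  0.0892]
 rect 655.8516845703125 -5.1389007568359375 420.3028564453125 34.66756820678711 81.46220397949219
 dir [-0.14828766 -0.98894427] -98.5277067037458
top [250.75423046 161.05157131] 1241 z [0.0854 0.089  0.092 ] mean [ 0.6526 -0.0034  0.0887]
 rect 653.759521484375 -2.5676727294921875 420.619140625 31.440217971801758 81.5013198852539
 dir [0.14830347 0.9889419 ] 81.47137716074661
top [240.69230769 214.38461538] 26 z [0.0955 0.0985 0.101 ] mean [0.4778 0.0314 0.0978]
top [242.4  257.52] 25 z [0.0963 0.0984 0.1006] mean [0.3427 0.0282 0.0977]
```

View pics/scenecrop.png

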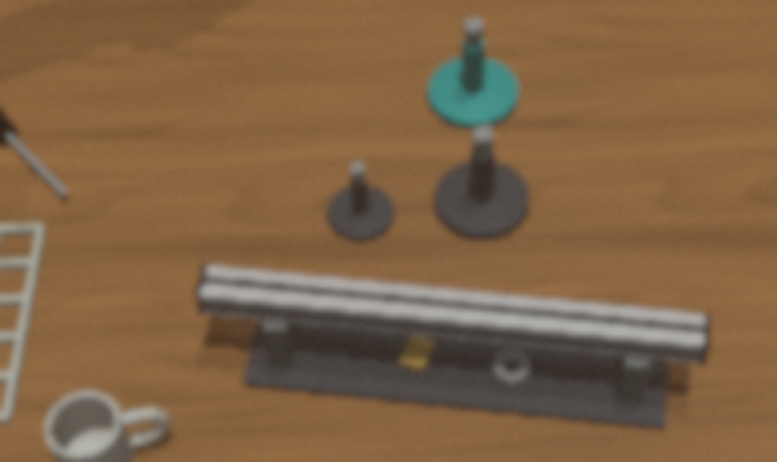

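View pics/topcrop.png

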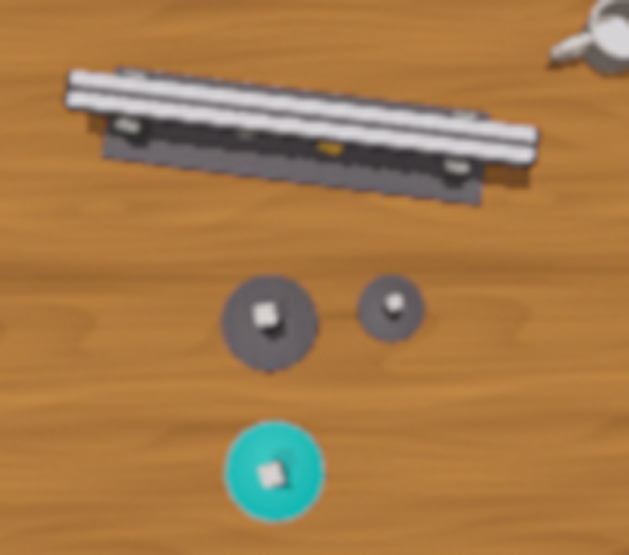

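```bash
cat >> h.py <<'E'
from scipy.spatial.transform import Rotation as R
def plan(target,jaw_deg=None):
    o=arm.get_obs();r=R.from_quat(o["tcp_rot"]);M=r.as_matrix()
    d=M.T@(np.array(target)-o["eef_pos"])*1000
    print("tcp",np.round(o["eef_pos"],4),"x",M[:,0].round(3),"y",M[:,1].round(3),"z",M[:,2].round(3))
    print("delta tool mm",d.round(1))
    if jaw_deg is not None:
        a=np.radians(jaw_deg);best=None
        for s in(1,-1):
            Y=s*np.array([np.cos(a),np.sin(a),0]);X=np.array([0,0,-1.]);T=np.stack([X,Y,np.cross(X,Y)],1)
            w=np.degrees((r.inv()*R.from_matrix(T)).as_rotvec()); print("rotvec deg",w.round(2))
E
python3 - <<'E'
from h import *
f=np.load("top0.npz");W=world("top",f["d"]);Q=W[200:230,262:290];i=np.argsort(Q[...,2].ravel())[-6:];print("small stand",Q.reshape(-1,3)[i].round(3))
plan([.60,.01,.25],-8.5)
E
```

```text
small stand [[ 0.489 -0.086  0.069]
 [ 0.492 -0.076  0.07 ]
 [ 0.495 -0.086  0.07 ]
 [ 0.492 -0.083  0.072]
 [ 0.38  -0.016  1.258]
 [ 0.38  -0.016  1.258]]
tcp [ 0.2704 -0.563   0.2219] x [-0.001  0.001 -1.   ] y [ 0.433 -0.901 -0.001] z [-0.901 -0.433  0.   ]
delta tool mm [ -27.6 -373.8 -545.2]
rotvec deg [-5.584e+01 -3.000e-02  8.000e-02]
rotvec deg [1.2416e+02 9.0000e-02 4.0000e-02]
```

{"name": "carry_out", "arguments": {
  "commands": [
    {"grip": 100, "delta_pos": [-1.4, -18.9, -25.7], "angular": [0, 0, 0]},
    {"grip": 100, "delta_pos": [-1.4, -18.9, -25.7], "angular": [0, 0, 0]},
    {"grip": 100, "delta_pos": [-1.4, -18.9, -25.7], "angular": [0, 0, 0]},
    {"grip": 100, "delta_pos": [-1.4, -18.9, -25.7], "angular": [0, 0, 0]},
    {"grip": 100, "delta_pos": [-1.4, -18.9, -25.7], "angular": [0, 0, 0]},
    {"grip": 100, "delta_pos": [-1.4, -18.9, -25.7], "angular": [0, 0, 0]},
    {"grip": 100, "delta_pos": [-1.4, -18.9, -25.7], "angular": [0, 0, 0]},
    {"grip": 100, "delta_pos": [-1.4, -18.9, -25.7], "angular": [0, 0, 0]},
    {"grip": 100, "delta_pos": [-1.4, -18.9, -25.7], "angular": [0, 0, 0]},
    {"grip": 100, "delta_pos": [-1.4, -18.9, -25.7], "angular": [0, 0, 0]},
    {"grip": 100, "delta_pos": [-1.4, -18.9, -25.7], "angular": [0, 0, 0]},
    {"grip": 100, "delta_pos": [-1.4, -18.9, -25.7], "angular": [0, 0, 0]},
    {"grip": 100, "delta_pos": [-1.4, -18.9, -25.7], "angular": [0, 0, 0]},
    {"grip": 100, "delta_pos": [-1.4, -18.9, -25.7], "angular": [0, 0, 0]},
    {"grip": 100, "delta_pos": [-1.4, -18.9, -25.7], "angular": [0, 0, 0]},
    {"grip": 100, "delta_pos": [-1.4, -18.9, -25.7], "angular": [0, 0, 0]},
    {"grip": 100, "delta_pos": [-1.4, -18.9, -25.7], "angular": [0, 0, 0]},
    {"grip": 100, "delta_pos": [-1.4, -18.9, -25.7], "angular": [0, 0, 0]},
    {"grip": 100, "delta_pos": [-1.4, -18.9, -25.7], "angular": [0, 0, 0]},
    {"grip": 100, "delta_pos": [-1.4, -18.9, -25.7], "angular": [0, 0, 0]}
  ]
}}

```text
clock: 1.77
eef_pos: [0.5705, 0.0013, 0.2504]
tcp_rot: [-0.689, -0.157, 0.69, -0.157]
contact_force: [0.8, -0.3, 0.3]
opening: 0.0879
```

{"name": "carry_out", "arguments": {
  "commands": [
    {"grip": 100, "delta_pos": [0, 0, 0], "angular": [-6.98, 0, 0]},
    {"grip": 100, "delta_pos": [0, 0, 0], "angular": [-6.98, 0, 0]},
    {"grip": 100, "delta_pos": [0, 0, 0], "angular": [-6.98, 0, 0]},
    {"grip": 100, "delta_pos": [0, 0, 0], "angular": [-6.98, 0, 0]},
    {"grip": 100, "delta_pos": [0, 0, 0], "angular": [-6.98, 0, 0]},
    {"grip": 100, "delta_pos": [0, 0, 0], "angular": [-6.98, 0, 0]},
    {"grip": 100, "delta_pos": [0, 0, 0], "angular": [-6.98, 0, 0]},
    {"grip": 100, "delta_pos": [0, 0, 0], "angular": [-6.98, 0, 0]},
    {"grip": 100, "delta_pos": [0, 0, 0], "angular": [0, 0, 0]},
    {"grip": 100, "delta_pos": [0, 0, 0], "angular": [0, 0, 0]}
  ]
}}

```text
clock: 2.6
eef_pos: [0.5701, -0.0003, 0.2503]
tcp_rot: [-0.536, -0.461, 0.537, -0.46]
contact_force: [-0.8, -0.2, -0.3]
opening: 0.088
```

```bash
cat >> h.py <<'E'
def wmodel():
    o=arm.get_obs();m=dict(arm.camera_model("wrist"));T=np.eye(4);T[:3,:3]=R.from_quat(o["tcp_rot"]).as_matrix();T[:3,3]=o["eef_pos"]
    m["extrinsics"]=T@m["T_tool_cam"];return m
def wshot(name):
    m=wmodel();p,d=arm.read_camera("wrist");cv2.imwrite(f"pics/{name}.png",p[:,:,::-1]);return p,d,world("wrist",d,m),m
E
python3 - <<'E'
from h import *
p,d,W,m=wshot("w1"); np.savez("w1.npz",p=p,d=d,W=W)
o=arm.get_obs();print(o["clock"],o["contact_force"].round(2),o["ft_torque"].round(3))
M=(W[...,2]>.078)&(W[...,2]<.108)&(d>.15)
k,l,s,c=cv2.connectedComponentsWithStats(M.astype(np.uint8))
for i in range(1,k):
    if s[i,4]>15:
        Q=W[l==i]; print(c[i],s[i],"z",np.percentile(Q[:,2],[10,50,90]).round(4),"mean",Q.mean(0).round(4),"med",np.median(Q,0).round(4))
        Q=Q[abs(Q[:,2]-np.percentile(Q[:,2],80))<.004]
        print(" rect",cv2.minAreaRect((Q[:,:2]*1000).astype(np.float32)))
plan([.655,0,.25],-8.5)
E
```

```text
2.65 [ 0.7  -0.4  -0.52] [-0.033 -0.033 -0.   ]
[328.2309429  131.96826029] [ 307    0   47  288 7530] z [0.089  0.0904 0.0914] mean [0.6581 0.0291 0.0899] med [0.66   0.0431 0.0904]
 rect ((655.0701904296875, -2.8752288818359375), (348.5133972167969, 30.426206588745117), 81.4932632446289)
[498.74935177  23.36992221] [ 485    0   27   48 1157] z [0.081  0.0935 0.1003] mean [0.8429 0.122  0.0921] med [0.8418 0.1218 0.0935]
 rect ((843.8814697265625, 121.30421447753906), (12.458128929138184, 42.59809494018555), 8.538286209106445)
[178.51304348 161.67391304] [169 153  19  18 230] z [0.0954 0.0998 0.1009] mean [0.4807 0.0311 0.0986] med [0.481  0.0311 0.0998]
 rect ((479.5260009765625, 30.663894653320312), (16.502347946166992, 15.91409969329834), 7.3344340324401855)
[ 71.31707317 180.20905923] [ 59 173  26  18 287] z [0.084  0.0998 0.101 ] mean [0.3463 0.0282 0.0964] med [0.3476 0.0283 0.0998]
 rect ((343.81494140625, 27.507822036743164), (18.156660079956055, 15.89603042602539), 13.960647583007812)
tcp [ 5.701e-01 -3.000e-04  2.504e-01] x [-0.001  0.    -1.   ] y [ 0.988 -0.152 -0.001] z [-0.152 -0.988  0.   ]
delta tool mm [  0.3  83.9 -13.2]
rotvec deg [-0.26  0.    0.03]
rotvec deg [ 1.7974e+02  5.0000e-02 -0.0000e+00]
```

View pics/w1.png

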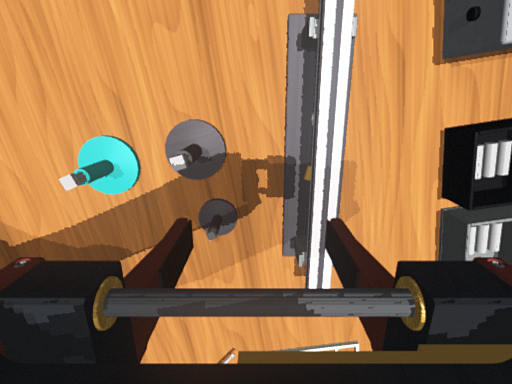

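{"name": "carry_out", "arguments": {
  "commands": [
    {"grip": 100, "delta_pos": [0, 28.1, -3.1], "angular": [-0.26, 0, 0]},
    {"grip": 100, "delta_pos": [0, 28.1, -3.1], "angular": [0, 0, 0]},
    {"grip": 100, "delta_pos": [0, 28.1, -3.1], "angular": [0, 0, 0]},
    {"grip": 100, "delta_pos": [0, 0, 0], "angular": [0, 0, 0]},
    {"grip": 100, "delta_pos": [30, 0, 0], "angular": [0, 0, 0]},
    {"grip": 100, "delta_pos": [30, 0, 0], "angular": [0, 0, 0]},
    {"grip": 100, "delta_pos": [30, 0, 0], "angular": [0, 0, 0]},
    {"grip": 100, "delta_pos": [30, 0, 0], "angular": [0, 0, 0]},
    {"grip": 100, "delta_pos": [0, 0, 0], "angular": [0, 0, 0]},
    {"grip": 100, "delta_pos": [0, 0, 0], "angular": [0, 0, 0]}
  ]
}}

```text
clock: 3.48
eef_pos: [0.6538, -0.0031, 0.1297]
tcp_rot: [-0.534, -0.463, 0.536, -0.462]
contact_force: [-0.3, 0.5, 1.1]
opening: 0.0878
```

```bash
python3 - <<'E'
from h import *
p,d,W,m=wshot("w2")
o=arm.get_obs();print(o["clock"],o["contact_force"].round(2),o["ft_torque"].round(3))
plan([.655,-.004,.060],-8.5)
M=(W[...,2]>.084)&(W[...,2]<.096)&(d>.1)
k,l,s,c=cv2.connectedComponentsWithStats(M.astype(np.uint8))
i=1+np.argmax(s[1:,4]);print(s[i]);print(cv2.minAreaRect((W[l==i][:,:2]*1000).astype(np.float32)))
E
```

```text
3.5333 [-0.54  0.05  1.17] [-0.094 -0.086 -0.028]
tcp [ 0.6551 -0.0028  0.1316] x [ 0.  0. -1.] y [ 0.989 -0.145  0.   ] z [-0.145 -0.989 -0.   ]
delta tool mm [71.6  0.   1.2]
rotvec deg [ 0.18 -0.01 -0.  ]
rotvec deg [-1.7982e+02  1.0000e-02 -1.0000e-02]
[  237     0    47   288 11545]
((660.810302734375, 33.179527282714844), (219.5111083984375, 30.19039535522461), 81.4524917602539)
```

View pics/w2.png

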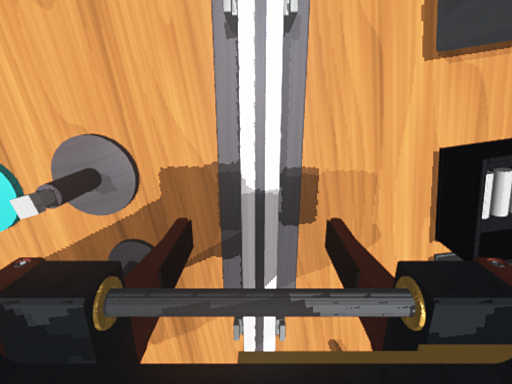

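The picture shows the bar centred between the fingers at about x=259. I'll go down and grip.

{"name": "carry_out", "arguments": {
  "commands": [
    {"grip": 100, "delta_pos": [20, 0, 0.6], "angular": [0, 0, 0]},
    {"grip": 100, "delta_pos": [20, 0, 0.6], "angular": [0, 0, 0]},
    {"grip": 100, "delta_pos": [20, 0, 0], "angular": [0, 0, 0]},
    {"grip": 100, "delta_pos": [11, 0, 0], "angular": [0, 0, 0]},
    {"grip": 100, "delta_pos": [0, 0, 0], "angular": [0, 0, 0]},
    {"grip": 100, "delta_pos": [0, 0, 0], "angular": [0, 0, 0]},
    {"grip": 100, "delta_pos": [0, 0, 0], "angular": [0, 0, 0]}
  ],
  "squeeze": 40
}}

```text
clock: 4.12
eef_pos: [0.6561, -0.004, 0.0617]
tcp_rot: [0.535, 0.462, -0.534, 0.463]
contact_force: [0.1, -0.2, -0.2]
opening: 0.0879
```

{"name": "carry_out", "arguments": {
  "commands": [
    {"grip": 20, "delta_pos": [0, 0, 0], "angular": [0, 0, 0]},
    {"grip": 20, "delta_pos": [0, 0, 0], "angular": [0, 0, 0]},
    {"grip": 20, "delta_pos": [0, 0, 0], "angular": [0, 0, 0]},
    {"grip": 20, "delta_pos": [0, 0, 0], "angular": [0, 0, 0]},
    {"grip": 20, "delta_pos": [0, 0, 0], "angular": [0, 0, 0]},
    {"grip": 20, "delta_pos": [0, 0, 0], "angular": [0, 0, 0]},
    {"grip": 20, "delta_pos": [0, 0, 0], "angular": [0, 0, 0]},
    {"grip": 20, "delta_pos": [0, 0, 0], "angular": [0, 0, 0]},
    {"grip": 20, "delta_pos": [0, 0, 0], "angular": [0, 0, 0]},
    {"grip": 20, "delta_pos": [0, 0, 0], "angular": [0, 0, 0]}
  ]
}}

```text
clock: 4.95
eef_pos: [0.6546, -0.0043, 0.0595]
tcp_rot: [-0.535, -0.463, 0.535, -0.463]
contact_force: [-1.1, 0.8, 0.1]
opening: 0.0295
```

```bash
cat >> h.py <<'E'
def avg(n=6):
    F=[];T=[];P=[]
    for i in range(n):
        arm.read_camera("wrist"); o=arm.get_obs();F.append(o["contact_force"]);T.append(o["ft_torque"]);P.append(o["eef_pos"])
    r=R.from_quat(o["tcp_rot"])
    print("t",round(o["clock"],2),"F",np.mean(F,0).round(2),"+-",np.std(F,0).round(2),"T",np.mean(T,0).round(3),"+-",np.std(T,0).round(3),"Ttool",r.inv().apply(np.mean(T,0)).round(3),"P",np.mean(P,0).round(4),"open",round(o["opening"],4))
    return np.mean(F,0),np.mean(T,0)
E
python3 -c "
from h import *
avg(8)"
```

```text
t 5.35 F [-1.74  0.43  0.47] +- [0.55 0.58 0.31] T [-0.001  0.265 -0.195] +- [0.039 0.077 0.033] Ttool [ 0.195 -0.039 -0.262] P [ 0.6546 -0.0043  0.0595] open 0.0296
```

{"name": "carry_out", "arguments": {
  "commands": [
    {"grip": 20, "delta_pos": [-0.5, 0, 0], "angular": [0, 0, 0]},
    {"grip": 20, "delta_pos": [-0.5, 0, 0], "angular": [0, 0, 0]},
    {"grip": 20, "delta_pos": [-0.5, 0, 0], "angular": [0, 0, 0]},
    {"grip": 20, "delta_pos": [-0.5, 0, 0], "angular": [0, 0, 0]},
    {"grip": 20, "delta_pos": [-0.5, 0, 0], "angular": [0, 0, 0]},
    {"grip": 20, "delta_pos": [-0.5, 0, 0], "angular": [0, 0, 0]},
    {"grip": 20, "delta_pos": [0, 0, 0], "angular": [0, 0, 0]},
    {"grip": 20, "delta_pos": [0, 0, 0], "angular": [0, 0, 0]},
    {"grip": 20, "delta_pos": [0, 0, 0], "angular": [0, 0, 0]}
  ]
}}

```text
clock: 6.1
eef_pos: [0.6548, -0.0043, 0.0626]
tcp_rot: [-0.535, -0.463, 0.535, -0.463]
contact_force: [1.2, -0.2, -8.0]
opening: 0.0295
```

```bash
python3 -c "
from h import *
avg(8)
for n in('scene','top'):
    p,d=arm.read_camera(n);np.savez(n+'1.npz',p=p,d=d);W=world(n,d)
    a=np.radians(81.5);e=np.array([np.cos(a),np.sin(a)])
    q=W[...,:2]-[.655,-.004];s=q@e;t=q@np.array([e[1],-e[0]])
    W0=world(n,np.load(n+'0.npz')['d'])
    for c in range(-200,201,40):
        m=(abs(s-c/1000)<.02)&(abs(t)<.012)&(W[...,2]<.12)&(W[...,2]>.07)
        q0=W0[...,:2]-[.655,-.004];m0=(abs(q0@e-c/1000)<.02)&(abs(q0@np.array([e[1],-e[0]]))<.012)&(W0[...,2]<.12)&(W0[...,2]>.07)
        if m.sum()>5: print(n,c,np.median(W[...,2][m]).round(4),np.median(W0[...,2][m0]).round(4),m.sum())
"
```

```text
t 6.5 F [-0.11 -0.1  -7.39] +- [0.3  0.54 0.47] T [ 0.257 -0.079  0.009] +- [0.032 0.042 0.035] Ttool [-0.009  0.266  0.041] P [ 0.6548 -0.0043  0.0626] open 0.0297
scene -200 0.0935 0.0905 66
scene -160 0.0938 0.0899 80
scene -120 0.0937 0.0908 82
scene -80 0.0941 0.091 86
scene -40 0.0941 0.0907 34
scene 40 0.0939 0.0904 69
scene 80 0.0941 0.0911 85
scene 120 0.0945 0.0908 88
scene 160 0.0936 0.0904 90
scene 200 0.0936 0.0904 67
top -200 0.0921 0.0893 68
top -160 0.0916 0.0891 87
top -120 0.0925 0.0889 13
top 40 0.0925 0.089 33
top 80 0.0924 0.0898 86
top 120 0.0929 0.0885 85
top 160 0.0925 0.0897 87
top 200 0.0927 0.0888 69
```

With the bar fully lifted (Fz -7.39 N) it stayed level. The moment of 0.26 N·m puts the balance point about 35 mm toward the bar's -y end (tool +z). I'll set it back and regrip there.

{"name": "carry_out", "arguments": {
  "commands": [
    {"grip": 20, "delta_pos": [0.5, 0, 0], "angular": [0, 0, 0]},
    {"grip": 20, "delta_pos": [0.5, 0, 0], "angular": [0, 0, 0]},
    {"grip": 20, "delta_pos": [0.5, 0, 0], "angular": [0, 0, 0]},
    {"grip": 20, "delta_pos": [0.5, 0, 0], "angular": [0, 0, 0]},
    {"grip": 20, "delta_pos": [0.5, 0, 0], "angular": [0, 0, 0]},
    {"grip": 20, "delta_pos": [0.5, 0, 0], "angular": [0, 0, 0]},
    {"grip": 20, "delta_pos": [0, 0, 0], "angular": [0, 0, 0]},
    {"grip": 70, "delta_pos": [0, 0, 0], "angular": [0, 0, 0]},
    {"grip": 70, "delta_pos": [0, 0, 0], "angular": [0, 0, 0]},
    {"grip": 70, "delta_pos": [0, 0, 0], "angular": [0, 0, 0]},
    {"grip": 70, "delta_pos": [0, 0, 0], "angular": [0, 0, 0]},
    {"grip": 70, "delta_pos": [0, 0, 12], "angular": [0, 0, 0]},
    {"grip": 70, "delta_pos": [0, 0, 12], "angular": [0, 0, 0]},
    {"grip": 70, "delta_pos": [0, 0, 11], "angular": [0, 0, 0]},
    {"grip": 70, "delta_pos": [0, 0, 0], "angular": [0, 0, 0]},
    {"grip": 70, "delta_pos": [0, 0, 0], "angular": [0, 0, 0]}
  ]
}}

```text
clock: 7.93
eef_pos: [0.6496, -0.041, 0.0596]
tcp_rot: [-0.535, -0.462, 0.535, -0.462]
contact_force: [-0.1, 0.7, -0.7]
opening: 0.0616
```

```bash
python3 -c "
from h import *
avg(12)"
```

```text
t 8.53 F [-0.01 -0.17 -0.01] +- [0.48 0.56 0.37] T [-0.019 -0.08   0.003] +- [0.024 0.032 0.026] Ttool [-0.003 -0.008  0.082] P [ 0.6498 -0.0386  0.0597] open 0.0615
```

{"name": "carry_out", "arguments": {
  "commands": [
    {"grip": 20, "delta_pos": [0, 0, 0], "angular": [0, 0, 0]},
    {"grip": 20, "delta_pos": [0, 0, 0], "angular": [0, 0, 0]},
    {"grip": 20, "delta_pos": [0, 0, 0], "angular": [0, 0, 0]},
    {"grip": 20, "delta_pos": [0, 0, 0], "angular": [0, 0, 0]},
    {"grip": 20, "delta_pos": [0, 0, 0], "angular": [0, 0, 0]},
    {"grip": 20, "delta_pos": [0, 0, 0], "angular": [0, 0, 0]},
    {"grip": 20, "delta_pos": [0, 0, 0], "angular": [0, 0, 0]},
    {"grip": 20, "delta_pos": [-0.5, 0, 0], "angular": [0, 0, 0]},
    {"grip": 20, "delta_pos": [-0.5, 0, 0], "angular": [0, 0, 0]},
    {"grip": 20, "delta_pos": [-0.5, 0, 0], "angular": [0, 0, 0]},
    {"grip": 20, "delta_pos": [-0.5, 0, 0], "angular": [0, 0, 0]},
    {"grip": 20, "delta_pos": [-0.5, 0, 0], "angular": [0, 0, 0]},
    {"grip": 20, "delta_pos": [-0.5, 0, 0], "angular": [0, 0, 0]},
    {"grip": 20, "delta_pos": [0, 0, 0], "angular": [0, 0, 0]},
    {"grip": 20, "delta_pos": [0, 0, 0], "angular": [0, 0, 0]},
    {"grip": 20, "delta_pos": [0, 0, 0], "angular": [0, 0, 0]}
  ]
}}

```text
clock: 9.87
eef_pos: [0.6498, -0.0389, 0.0626]
tcp_rot: [-0.535, -0.463, 0.535, -0.463]
contact_force: [-0.0, 0.5, -6.9]
opening: 0.0304
```

```bash
python3 -c "
from h import *
avg(20)"
```

```text
t 10.87 F [-0.01  0.13 -7.56] +- [0.37 0.34 0.42] T [ 0.019 -0.075 -0.008] +- [0.026 0.023 0.026] Ttool [0.008 0.03  0.071] P [ 0.6498 -0.0389  0.0626] open 0.0302
```

{"name": "carry_out", "arguments": {
  "commands": [
    {"grip": 20, "delta_pos": [0.5, 0, 0], "angular": [0, 0, 0]},
    {"grip": 20, "delta_pos": [0.5, 0, 0], "angular": [0, 0, 0]},
    {"grip": 20, "delta_pos": [0.5, 0, 0], "angular": [0, 0, 0]},
    {"grip": 20, "delta_pos": [0.5, 0, 0], "angular": [0, 0, 0]},
    {"grip": 20, "delta_pos": [0.5, 0, 0], "angular": [0, 0, 0]},
    {"grip": 20, "delta_pos": [0.5, 0, 0], "angular": [0, 0, 0]},
    {"grip": 20, "delta_pos": [0, 0, 0], "angular": [0, 0, 0]},
    {"grip": 60, "delta_pos": [0, 0, 0], "angular": [0, 0, 0]},
    {"grip": 60, "delta_pos": [0, 0, 0], "angular": [0, 0, 0]},
    {"grip": 60, "delta_pos": [0, 0, 0], "angular": [0, 0, 0]},
    {"grip": 60, "delta_pos": [0, 0, 0], "angular": [0, 0, 0]},
    {"grip": 60, "delta_pos": [0, 0, 5], "angular": [0, 0, 0]},
    {"grip": 60, "delta_pos": [0, 0, 0], "angular": [0, 0, 0]},
    {"grip": 60, "delta_pos": [0, 0, 0], "angular": [0, 0, 0]}
  ]
}}

```text
clock: 12.03
eef_pos: [0.6492, -0.0446, 0.0597]
tcp_rot: [-0.535, -0.462, 0.535, -0.463]
contact_force: [-0.9, 0.7, -0.2]
opening: 0.0529
```

```bash
python3 -c "
from h import *
avg(24)"
```

```text
t 13.23 F [-0.01  0.02 -0.07] +- [0.52 0.53 0.49] T [-0.028 -0.062 -0.004] +- [0.029 0.02  0.028] Ttool [ 0.004 -0.019  0.066] P [ 0.6491 -0.0439  0.0596] open 0.0526
```

{"name": "carry_out", "arguments": {
  "commands": [
    {"grip": 20, "delta_pos": [0, 0, 0], "angular": [0, 0, 0]},
    {"grip": 20, "delta_pos": [0, 0, 0], "angular": [0, 0, 0]},
    {"grip": 20, "delta_pos": [0, 0, 0], "angular": [0, 0, 0]},
    {"grip": 20, "delta_pos": [0, 0, 0], "angular": [0, 0, 0]},
    {"grip": 20, "delta_pos": [0, 0, 0], "angular": [0, 0, 0]},
    {"grip": 20, "delta_pos": [0, 0, 0], "angular": [0, 0, 0]},
    {"grip": 20, "delta_pos": [0, 0, 0], "angular": [0, 0, 0]},
    {"grip": 20, "delta_pos": [-0.5, 0, 0], "angular": [0, 0, 0]},
    {"grip": 20, "delta_pos": [-0.5, 0, 0], "angular": [0, 0, 0]},
    {"grip": 20, "delta_pos": [-0.5, 0, 0], "angular": [0, 0, 0]},
    {"grip": 20, "delta_pos": [-0.5, 0, 0], "angular": [0, 0, 0]},
    {"grip": 20, "delta_pos": [-0.5, 0, 0], "angular": [0, 0, 0]},
    {"grip": 20, "delta_pos": [-0.5, 0, 0], "angular": [0, 0, 0]},
    {"grip": 20, "delta_pos": [0, 0, 0], "angular": [0, 0, 0]},
    {"grip": 20, "delta_pos": [0, 0, 0], "angular": [0, 0, 0]},
    {"grip": 20, "delta_pos": [0, 0, 0], "angular": [0, 0, 0]}
  ]
}}

```text
clock: 14.57
eef_pos: [0.6491, -0.0439, 0.0626]
tcp_rot: [0.535, 0.463, -0.535, 0.463]
contact_force: [0.1, -0.8, -7.6]
opening: 0.0296
```

```bash
python3 -c "
from h import *
avg(30)"
```

```text
t 16.07 F [-0.11 -0.2  -7.42] +- [0.39 0.55 0.41] T [-0.013 -0.069 -0.008] +- [0.029 0.033 0.029] Ttool [ 0.008 -0.003  0.07 ] P [ 0.6491 -0.0439  0.0626] open 0.03
```

Pooled readings put the balance about 41.5 mm from mid-length, roughly 1.5 mm beyond this grasp. Now I'll lift level by 62 mm and re-measure the head with the wrist camera.

{"name": "carry_out", "arguments": {
  "commands": [
    {"grip": 20, "delta_pos": [-2, 0, 0], "angular": [0, 0, 0]},
    {"grip": 20, "delta_pos": [-4, 0, 0], "angular": [0, 0, 0]},
    {"grip": 20, "delta_pos": [-8, 0, 0], "angular": [0, 0, 0]},
    {"grip": 20, "delta_pos": [-8, 0, 0], "angular": [0, 0, 0]},
    {"grip": 20, "delta_pos": [-8, 0, 0], "angular": [0, 0, 0]},
    {"grip": 20, "delta_pos": [-8, 0, 0], "angular": [0, 0, 0]},
    {"grip": 20, "delta_pos": [-8, 0, 0], "angular": [0, 0, 0]},
    {"grip": 20, "delta_pos": [-8, 0, 0], "angular": [0, 0, 0]},
    {"grip": 20, "delta_pos": [-5, 0, 0], "angular": [0, 0, 0]},
    {"grip": 20, "delta_pos": [-3, 0, 0], "angular": [0, 0, 0]},
    {"grip": 20, "delta_pos": [0, 0, 0], "angular": [0, 0, 0]},
    {"grip": 20, "delta_pos": [0, 0, 0], "angular": [0, 0, 0]},
    {"grip": 20, "delta_pos": [0, 0, 0], "angular": [0, 0, 0]}
  ]
}}

```text
clock: 17.15
eef_pos: [0.6487, -0.044, 0.1241]
tcp_rot: [-0.534, -0.463, 0.535, -0.463]
contact_force: [0.2, -0.1, -7.1]
opening: 0.0298
```

```bash
cat > head.py <<'E'
from h import *
import sys
p,d,W,m=wshot(sys.argv[1])
M=(W[...,2]>.09)&(W[...,2]<.108)&(d>.1)&(abs(W[...,0]-.48)<.03)&(abs(W[...,1]-.03)<.03)
k,l,s,c=cv2.connectedComponentsWithStats(M.astype(np.uint8))
for i in range(1,k):
    if s[i,4]<20: continue
    Q=W[l==i];z=np.percentile(Q[:,2],85);Q=Q[abs(Q[:,2]-z)<.002]
    print(c[i],s[i],"z",z.round(4),"mean",Q.mean(0).round(4),cv2.minAreaRect((Q[:,:2]*1000).astype(np.float32)))
avg(4);plan([.4797,.0325,.125],-8.5)
E
python3 head.py w3
```

```text
[  9.84719536 152.6131528 ] [  0 139  26  28 517] z 0.1005 mean [0.4836 0.0295 0.1   ] ((482.03070068359375, 30.592056274414062), (13.377287864685059, 16.392446517944336), 4.571786403656006)
t 17.4 F [ 0.31 -0.16 -7.17] +- [0.58 0.37 0.7 ] T [-0.017 -0.054 -0.004] +- [0.01  0.024 0.014] Ttool [ 0.004 -0.009  0.056] P [ 0.6489 -0.0439  0.1242] open 0.0298
tcp [ 0.649  -0.0439  0.1243] x [-0.001  0.    -1.   ] y [ 0.99  -0.143 -0.001] z [-0.143 -0.99   0.   ]
delta tool mm [  -0.6 -178.5  -51.3]
rotvec deg [0.26 0.   0.03]
rotvec deg [-1.7974e+02 -5.0000e-02  0.0000e+00]
```

View pics/w3.png

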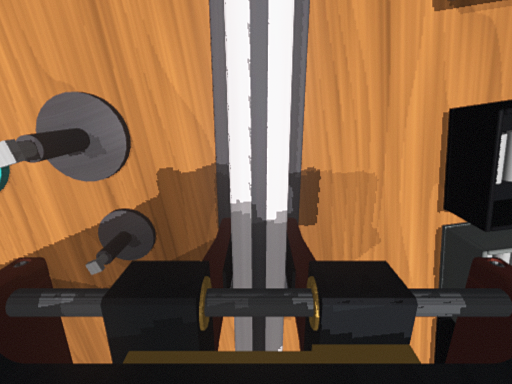

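The bar is level. The target head sits at the left image edge (10,153) and is clipped. I'll move partway and look again.

{"name": "carry_out", "arguments": {
  "commands": [
    {"grip": 20, "delta_pos": [-0.1, -8, -2.5], "angular": [0, 0, 0]},
    {"grip": 20, "delta_pos": [-0.1, -14, -5], "angular": [0, 0, 0]},
    {"grip": 20, "delta_pos": [-0.1, -14, -5], "angular": [0, 0, 0]},
    {"grip": 20, "delta_pos": [-0.1, -14, -5], "angular": [0, 0, 0]},
    {"grip": 20, "delta_pos": [-0.1, -14, -5], "angular": [0, 0, 0]},
    {"grip": 20, "delta_pos": [-0.1, -14, -5], "angular": [0, 0, 0]},
    {"grip": 20, "delta_pos": [0, -14, -5], "angular": [0, 0, 0]},
    {"grip": 20, "delta_pos": [0, -8, -2.5], "angular": [0, 0, 0]},
    {"grip": 20, "delta_pos": [0, 0, 0], "angular": [0, 0, 0]},
    {"grip": 20, "delta_pos": [0, 0, 0], "angular": [0, 0, 0]},
    {"grip": 20, "delta_pos": [0, 0, 0], "angular": [0, 0, 0]}
  ]
}}

```text
clock: 18.32
eef_pos: [0.5561, 0.0045, 0.1255]
tcp_rot: [0.535, 0.462, -0.535, 0.463]
contact_force: [-0.2, -0.5, -7.3]
opening: 0.0299
```

```bash
python3 head.py w4
```

```text
[150.61538462 198.78119658] [135 185  32  28 585] z 0.1007 mean [0.4797 0.0306 0.1001] ((479.4482421875, 30.48501205444336), (17.060083389282227, 16.13398551940918), 7.39024543762207)
t 18.57 F [-0.02  0.11 -7.63] +- [0.41 0.47 0.2 ] T [-0.001 -0.068  0.045] +- [0.018 0.043 0.017] Ttool [-0.045  0.009  0.067] P [0.5557 0.0047 0.1252] open 0.0297
tcp [0.5555 0.0048 0.1251] x [-0.  0. -1.] y [ 0.99  -0.144 -0.   ] z [-0.144 -0.99  -0.   ]
delta tool mm [  0.1 -79.  -16.5]
rotvec deg [ 0.23 -0.01  0.  ]
rotvec deg [-1.7977e+02 -0.0000e+00 -1.0000e-02]
```

View pics/w4.png

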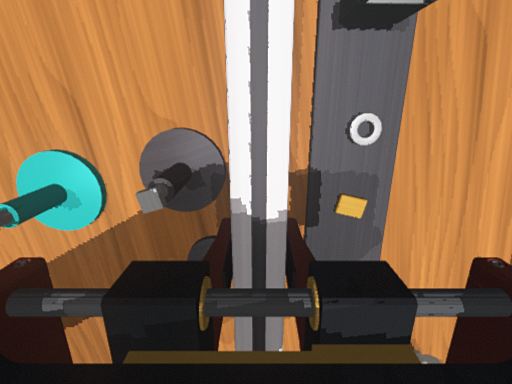

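Head top confirmed at (0.480, 0.031, 0.100), pixel (150,199), 17 x 16 mm and at the right height. Now I'll move over it.

{"name": "carry_out", "arguments": {
  "commands": [
    {"grip": 20, "delta_pos": [0, -7, -1.4], "angular": [0, 0, 0]},
    {"grip": 20, "delta_pos": [0, -13, -2.7], "angular": [0, 0, 0]},
    {"grip": 20, "delta_pos": [0, -13, -2.7], "angular": [0, 0, 0]},
    {"grip": 20, "delta_pos": [0, -13, -2.7], "angular": [0, 0, 0]},
    {"grip": 20, "delta_pos": [0, -13, -2.7], "angular": [0, 0, 0]},
    {"grip": 20, "delta_pos": [0, -13, -2.7], "angular": [0, 0, 0]},
    {"grip": 20, "delta_pos": [0, -7, -1.3], "angular": [0, 0, 0]},
    {"grip": 20, "delta_pos": [0, 0, 0], "angular": [0, 0, 0]},
    {"grip": 20, "delta_pos": [0, 0, 0], "angular": [0, 0, 0]},
    {"grip": 20, "delta_pos": [0, 0, 0], "angular": [0, 0, 0]}
  ]
}}

```text
clock: 19.4
eef_pos: [0.4802, 0.0322, 0.1255]
tcp_rot: [0.535, 0.462, -0.534, 0.463]
contact_force: [0.7, -0.5, -6.9]
opening: 0.0298
```

```bash
python3 -c "
from h import *
avg(8);plan([.4798,.0321,.101])
p,d=arm.read_camera('scene');cv2.imwrite('pics/s2.png',cv2.resize(p[140:265,140:350,::-1],None,fx=3.7,fy=3.7,interpolation=cv2.INTER_CUBIC))
"
```

```text
t 19.8 F [-0.03  0.08 -7.27] +- [0.34 0.47 0.69] T [-0.007 -0.058 -0.011] +- [0.032 0.021 0.022] Ttool [0.011 0.001 0.058] P [0.4797 0.0323 0.1252] open 0.0298
tcp [0.4794 0.0324 0.1251] x [-0.  0. -1.] y [ 0.99  -0.144 -0.   ] z [-0.144 -0.99  -0.   ]
delta tool mm [24.1  0.4  0.2]
```

View pics/s2.png

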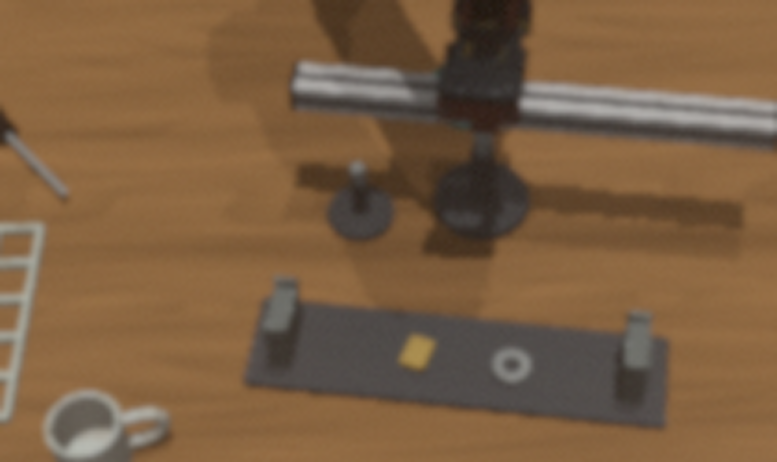

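The bar is over the stand, clear of everything. I'll lower it slowly.

{"name": "carry_out", "arguments": {
  "commands": [
    {"grip": 20, "delta_pos": [5, 0, 0], "angular": [0, 0, 0]},
    {"grip": 20, "delta_pos": [5, 0, 0], "angular": [0, 0, 0]},
    {"grip": 20, "delta_pos": [5, 0, 0], "angular": [0, 0, 0]},
    {"grip": 20, "delta_pos": [4, 0, 0], "angular": [0, 0, 0]},
    {"grip": 20, "delta_pos": [2, 0, 0], "angular": [0, 0, 0]},
    {"grip": 20, "delta_pos": [1, 0, 0], "angular": [0, 0, 0]},
    {"grip": 20, "delta_pos": [1, 0, 0], "angular": [0, 0, 0]},
    {"grip": 20, "delta_pos": [1, 0, 0], "angular": [0, 0, 0]},
    {"grip": 20, "delta_pos": [1, 0, 0], "angular": [0, 0, 0]},
    {"grip": 20, "delta_pos": [1, 0, 0], "angular": [0, 0, 0]},
    {"grip": 20, "delta_pos": [0.5, 0, 0], "angular": [0, 0, 0]},
    {"grip": 20, "delta_pos": [0, 0, 0], "angular": [0, 0, 0]},
    {"grip": 20, "delta_pos": [0, 0, 0], "angular": [0, 0, 0]},
    {"grip": 20, "delta_pos": [0, 0, 0], "angular": [0, 0, 0]}
  ]
}}

```text
clock: 21.02
eef_pos: [0.4794, 0.0324, 0.0988]
tcp_rot: [0.535, 0.463, -0.535, 0.463]
contact_force: [-0.7, -0.4, -6.6]
opening: 0.03
```

```bash
python3 -c "
from h import *
avg(10)"
```

```text
t 21.52 F [ 0.21 -0.24 -6.69] +- [0.67 0.28 0.41] T [-0.03  -0.107  0.017] +- [0.031 0.045 0.027] Ttool [-0.017 -0.015  0.11 ] P [0.4794 0.0324 0.0988] open 0.0294
```

{"name": "carry_out", "arguments": {
  "commands": [
    {"grip": 20, "delta_pos": [0.5, 0, 0], "angular": [0, 0, 0]},
    {"grip": 20, "delta_pos": [0.5, 0, 0], "angular": [0, 0, 0]},
    {"grip": 20, "delta_pos": [0.5, 0, 0], "angular": [0, 0, 0]},
    {"grip": 20, "delta_pos": [0.5, 0, 0], "angular": [0, 0, 0]},
    {"grip": 20, "delta_pos": [0.5, 0, 0], "angular": [0, 0, 0]},
    {"grip": 20, "delta_pos": [0.5, 0, 0], "angular": [0, 0, 0]},
    {"grip": 20, "delta_pos": [0.5, 0, 0], "angular": [0, 0, 0]},
    {"grip": 20, "delta_pos": [0.5, 0, 0], "angular": [0, 0, 0]},
    {"grip": 20, "delta_pos": [0.4, 0, 0], "angular": [0, 0, 0]},
    {"grip": 20, "delta_pos": [0, 0, 0], "angular": [0, 0, 0]},
    {"grip": 20, "delta_pos": [0, 0, 0], "angular": [0, 0, 0]},
    {"grip": 20, "delta_pos": [0, 0, 0], "angular": [0, 0, 0]}
  ]
}}

```text
clock: 22.52
eef_pos: [0.4794, 0.0325, 0.0945]
tcp_rot: [0.535, 0.463, -0.535, 0.463]
contact_force: [-1.0, -0.4, -0.8]
opening: 0.0303
```

```bash
python3 -c "
from h import *
avg(20)"
```

```text
t 23.52 F [-0.68 -0.58 -0.29] +- [0.54 0.47 0.47] T [-0.145  0.086 -0.004] +- [0.035 0.049 0.029] Ttool [ 0.004 -0.156 -0.064] P [0.4794 0.0325 0.0944] open 0.0299
```

The head now carries nearly all the weight (residual Fz -0.3 N). The small lateral preload, about 0.9 N at a 0.2 m lever, explains the moment reading. I'll ease the grip first, check that it's level, then open.

{"name": "carry_out", "arguments": {
  "commands": [
    {"grip": 20, "delta_pos": [0, 0, 0], "angular": [0, 0, 0]},
    {"grip": 20, "delta_pos": [0, 0, 0], "angular": [0, 0, 0]},
    {"grip": 20, "delta_pos": [0, 0, 0], "angular": [0, 0, 0]},
    {"grip": 20, "delta_pos": [0, 0, 0], "angular": [0, 0, 0]}
  ],
  "squeeze": 4
}}

```text
clock: 23.85
eef_pos: [0.4794, 0.0325, 0.0944]
tcp_rot: [0.535, 0.463, -0.535, 0.463]
contact_force: [-0.8, -0.0, 0.4]
opening: 0.03
```

```bash
cat > lvl.py <<'E'
from h import *
avg(6)
a=np.radians(81.5);e=np.array([np.cos(a),np.sin(a)]);f=np.array([e[1],-e[0]])
for n in('scene','top'):
    p,d=arm.read_camera(n);W=world(n,d);q=W[...,:2]-[.4794,.0325];s=q@e;t=q@f
    m=(abs(t)<.025)&(s>-.18)&(s<.27)&(abs(s)>.06)&(W[...,2]>.112)&(W[...,2]<.14)
    if n=='top': m&=(s>.06)|(s<-.1)
    k=np.polyfit(s[m],W[...,2][m],1);print(n,m.sum(),"slope deg",np.degrees(np.arctan(k[0])).round(2),"z0",k[1].round(4),"s range",s[m].min().round(3),s[m].max().round(3))
E
python3 lvl.py
```

```text
t 24.15 F [-0.09 -0.56  0.06] +- [0.36 0.3  0.43] T [-0.131 -0.041 -0.003] +- [0.034 0.042 0.032] Ttool [ 0.003 -0.124  0.06 ] P [0.4794 0.0325 0.0944] open 0.0299
scene 894 slope deg -0.03 z0 0.1234 s range -0.171 0.249
top 707 slope deg 0.04 z0 0.1239 s range -0.168 0.252
```

Level (slope about 0°). Opening slightly, with the fingers staying alongside.

{"name": "carry_out", "arguments": {
  "commands": [
    {"grip": 38, "delta_pos": [0, 0, 0], "angular": [0, 0, 0]},
    {"grip": 40, "delta_pos": [0, 0, 0], "angular": [0, 0, 0]},
    {"grip": 42, "delta_pos": [0, 0, 0], "angular": [0, 0, 0]},
    {"grip": 45, "delta_pos": [0, 0, 0], "angular": [0, 0, 0]},
    {"grip": 45, "delta_pos": [0, 0, 0], "angular": [0, 0, 0]}
  ]
}}

```text
clock: 24.67
eef_pos: [0.4793, 0.0325, 0.0944]
tcp_rot: [0.535, 0.463, -0.535, 0.463]
contact_force: [-0.6, -0.1, -1.2]
opening: 0.0396
```

```bash
python3 lvl.py; python3 lvl.py
```

```text
t 24.97 F [-0.23  0.15  0.18] +- [0.44 0.56 0.31] T [-0.017 -0.065  0.008] +- [0.039 0.034 0.018] Ttool [-0.008 -0.008  0.067] P [0.4793 0.0325 0.0943] open 0.04
scene 894 slope deg -0.11 z0 0.1233 s range -0.171 0.249
top 707 slope deg -0.15 z0 0.1242 s range -0.169 0.252
t 25.37 F [-0.17  0.27 -0.22] +- [0.46 0.44 0.34] T [-0.054 -0.059  0.009] +- [0.016 0.035 0.031] Ttool [-0.009 -0.045  0.066] P [0.4793 0.0324 0.0943] open 0.0396
scene 891 slope deg -0.1 z0 0.1233 s range -0.171 0.249
top 708 slope deg -0.03 z0 0.1239 s range -0.169 0.252
```

It stays level. I'll open wide and withdraw straight up.

{"name": "carry_out", "arguments": {
  "commands": [
    {"grip": 80, "delta_pos": [0, 0, 0], "angular": [0, 0, 0]},
    {"grip": 80, "delta_pos": [0, 0, 0], "angular": [0, 0, 0]},
    {"grip": 80, "delta_pos": [0, 0, 0], "angular": [0, 0, 0]},
    {"grip": 80, "delta_pos": [0, 0, 0], "angular": [0, 0, 0]},
    {"grip": 80, "delta_pos": [-5, 0, 0], "angular": [0, 0, 0]},
    {"grip": 80, "delta_pos": [-10, 0, 0], "angular": [0, 0, 0]},
    {"grip": 80, "delta_pos": [-15, 0, 0], "angular": [0, 0, 0]},
    {"grip": 80, "delta_pos": [-20, 0, 0], "angular": [0, 0, 0]},
    {"grip": 80, "delta_pos": [-20, 0, 0], "angular": [0, 0, 0]},
    {"grip": 80, "delta_pos": [-20, 0, 0], "angular": [0, 0, 0]},
    {"grip": 80, "delta_pos": [-20, 0, 0], "angular": [0, 0, 0]},
    {"grip": 80, "delta_pos": [-20, 0, 0], "angular": [0, 0, 0]},
    {"grip": 80, "delta_pos": [0, 0, 0], "angular": [0, 0, 0]},
    {"grip": 80, "delta_pos": [0, 0, 0], "angular": [0, 0, 0]},
    {"grip": 80, "delta_pos": [0, 0, 0], "angular": [0, 0, 0]}
  ]
}}

```text
clock: 26.72
eef_pos: [0.479, 0.0323, 0.2243]
tcp_rot: [-0.535, -0.463, 0.535, -0.463]
contact_force: [-1.1, -0.1, -0.4]
opening: 0.0702
```

```bash
python3 lvl.py; python3 lvl.py; python3 -c "
from h import *
p,d=arm.read_camera('scene');cv2.imwrite('pics/s3.png',cv2.resize(p[120:265,140:350,::-1],None,fx=3.7,fy=3.7,interpolation=cv2.INTER_CUBIC))
"
```

```text
t 27.02 F [ 0.3  -0.1   0.15] +- [0.57 0.43 0.41] T [-0.039 -0.076  0.   ] +- [0.013 0.043 0.021] Ttool [ 0.    -0.028  0.08 ] P [0.4788 0.0324 0.2236] open 0.0705
scene 889 slope deg -0.11 z0 0.1235 s range -0.171 0.25
top 638 slope deg -0.06 z0 0.1238 s range -0.169 0.252
t 27.42 F [-0.02 -0.06 -0.19] +- [0.19 0.31 0.23] T [-0.003 -0.073 -0.01 ] +- [0.034 0.028 0.026] Ttool [0.01  0.007 0.073] P [0.4793 0.0325 0.2242] open 0.0699
scene 897 slope deg -0.05 z0 0.1233 s range -0.171 0.249
top 642 slope deg -0.06 z0 0.1239 s range -0.169 0.252
```

View pics/s3.png

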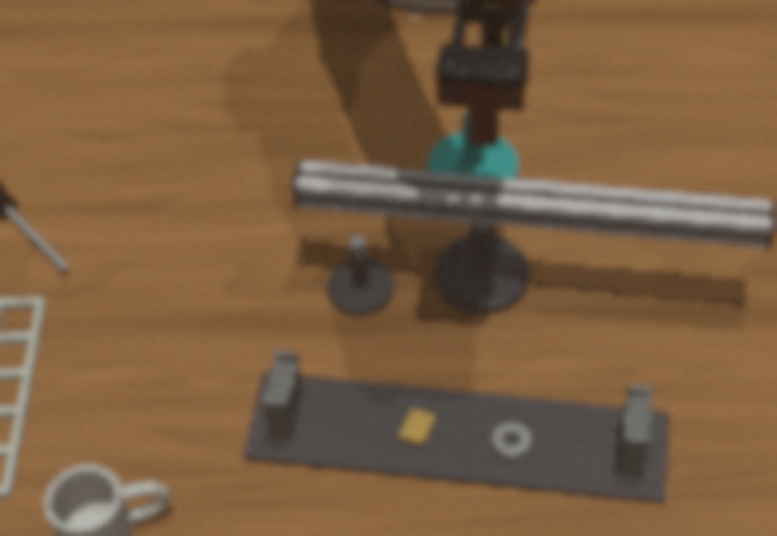

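The bar (540,205 in the crop) rests level and still on the large dark stand alone. The gripper is well above it, and nothing else has moved.

```bash
python3 -c "
from workcell import arm
print(arm.sign_off())"
```

```text
the job is handed in; nothing more can be done
None
```

The bar is resting level and still on the head of the larger dark stand, with the robot clear of it, and the job is handed in at about 27.5 s.

- **Finding the balance:** I made three 3 mm trial lifts at 0, 35 and 40 mm from mid-length. The wrist moment put the balance point about 41.5 mm from mid-length, toward the end on the robot's right. The bar stayed level when I checked it by depth in the first lift, and no lift showed any sign of it turning in the fingers.
- **Placing:** I lifted it level off the cradle and lowered it until the head carried the weight, with 0.3 N left on the wrist. Then I eased the grip, opened, and withdrew straight up.
- **Last checks:** the slope was 0.1° or less in two repeat measurements from both fixed cameras, and the bar's height did not change. The other things in the final close-up (cradle, shim, bearing, mug and the two other stands) look unmoved. The blocks, tape and most of the driver were outside that view, but the arm went nowhere near them after the start.
- **Readings that disagreed:** while the bar was still gripped on the head, the wrist showed a moment of about -0.15 N·m. I put this down to a small sideways preload, and it disappeared on release. The measured top of the bar was about 1 mm lower than expected, which is within the camera calibration error.

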